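# Press the vial caps home and clamp the carrier in the mixer

## Task

Get the four vials in the grey carrier ready for mixing: press down every cap that still stands proud until all four are fully home on their vials, and slide the mixer's sliding jaw up against the carrier until the carrier sits square and snug between the sliding and the fixed jaw. Leave the vials upright in their pockets and do not shift the other things on the bench.

Things in the scene. Friction and masses are not known exactly. Their poses are not given: they have to be found in the camera images.
- mixer: Vial mixer, fixed to the bench: white box 260 x 180 mm with a dark steel top plate 70 mm above the bench. Origin: on the bench, 5 mm towards +x from under the housing's middle. x axis from the sliding to the fixed jaw, z up. A fixed aluminium jaw (100 mm wide, 35 mm tall) stands at the plate's far (+x) end, a sliding one at its near end, the carrier between them.
- fixed_face (a point): Middle of the clamping face of the fixed jaw: 85 mm towards +x from the mixer's origin, 20 mm above the top plate. Axes as the mixer's.
- jaw (a joint): Travel of the sliding jaw in m: 0 = fully open, grows as it moves along the mixer's +x towards the fixed jaw, stop at 0.068. It starts between 0 and 0.020. It slides stiffly (about 2.5 N) and stays where it is left; its face meets the carrier's at 0.060 when the carrier lies against the fixed jaw.
- jaw_face (a point): Middle of the sliding jaw's clamping face, 20 mm above the top plate. Axes as the mixer's. The jaw is 90 mm wide and 12 mm thick with a foot 146 mm wide and 8 mm high (14 mm thick).
- jaw_tab (a point): Point on the back (-x) face of the sliding jaw's upright tab, to push on: 12 mm towards -x of the clamping face and 60 mm above the top plate. The tab is 60 mm wide (mixer y), 12 mm thick, and its top is 72 mm above the top plate.
- carrier: Grey open plastic carrier 100 x 100 mm, 40 mm tall, walls 5 mm, with a cross divider making 2 x 2 pockets, one vial in each; about 0.25 kg, loose on the mixer's top plate between the jaws. Origin: centre of its underside; its x axis lies roughly along the mixer's x at the start (within 4 degrees), z up. It starts up to 13 mm short of the fixed jaw.
- carrier_near (a point): Middle of the carrier's near (-x) face, 20 mm above its underside.
- carrier_far (a point): Middle of the carrier's far (+x) face, 20 mm above its underside.
- vial0: Amber glass vial, 38 mm across, standing in one of the carrier's pockets (any of them; about 4 mm play). Its shoulder, on which a seated cap rests, is 50 mm above its origin. Origin: centre of its underside, 5 mm above the top plate; z up. About 70 g.
- cap0 (a joint): How far the cap of vial0 is pressed in, in m: 0.010 = fully home on the shoulder; less = standing proud by the difference, with the dark rubber plug showing under it (a proud cap starts between 0 and 0.003). It takes about 8 N to push down, and it stays where it is left; 12 to 25 N is a proper push.
- cap0_top (a point): Centre of the flat top of the cap of vial0, a white press-on cap 35 mm across and 16 mm tall. Fully home it is 66 mm above the vial's origin (141 mm above the bench); proud, 73 to 76 mm.
- vial1: Amber glass vial, 38 mm across, standing in one of the carrier's pockets (any of them; about 4 mm play). Its shoulder, on which a seated cap rests, is 50 mm above its origin. Origin: centre of its underside, 5 mm above the top plate; z up. About 70 g.
- cap1 (a joint): How far the cap of vial1 is pressed in, in m: 0.010 = fully home on the shoulder; less = standing proud by the difference, with the dark rubber plug showing under it (a proud cap starts between 0 and 0.003). It takes about 8 N to push down, and it stays where it is left; 12 to 25 N is a proper push.
- cap1_top (a point): Centre of the flat top of the cap of vial1, a white press-on cap 35 mm across and 16 mm tall. Fully home it is 66 mm above the vial's origin (141 mm above the bench); proud, 73 to 76 mm.
- vial2: Amber glass vial, 38 mm across, standing in one of the carrier's pockets (any of them; about 4 mm play). Its shoulder, on which a seated cap rests, is 50 mm above its origin. Origin: centre of its underside, 5 mm above the top plate; z up. About 70 g.
- cap2 (a joint): How far the cap of vial2 is pressed in, in m: 0.010 = fully home on the shoulder; less = standing proud by the difference, with the dark rubber plug showing under it (a proud cap starts between 0 and 0.003). It takes about 8 N to push down, and it stays where it is left; 12 to 25 N is a proper push.
- cap2_top (a point): Centre of the flat top of the cap of vial2, a white press-on cap 35 mm across and 16 mm tall. Fully home it is 66 mm above the vial's origin (141 mm above the bench); proud, 73 to 76 mm.
- vial3: Amber glass vial, 38 mm across, standing in one of the carrier's pockets (any of them; about 4 mm play). Its shoulder, on which a seated cap rests, is 50 mm above its origin. Origin: centre of its underside, 5 mm above the top plate; z up. About 70 g.
- cap3 (a joint): How far the cap of vial3 is pressed in, in m: 0.010 = fully home on the shoulder; less = standing proud by the difference, with the dark rubber plug showing under it (a proud cap starts between 0 and 0.003). It takes about 8 N to push down, and it stays where it is left; 12 to 25 N is a proper push.
- cap3_top (a point): Centre of the flat top of the cap of vial3, a white press-on cap 35 mm across and 16 mm tall. Fully home it is 66 mm above the vial's origin (141 mm above the bench); proud, 73 to 76 mm.
- spare_vial: Bystander: another capped amber vial (38 mm across, 66 mm tall) standing on the bench left of the mixer; not in the carrier. Origin: centre of underside.
- loose_cap: Bystander: spare white cap 35 mm across, 16 mm tall, lying on the bench right of the mixer. Origin: centre of underside.
- reagent: Bystander: white plastic reagent bottle 60 mm across, 130 mm tall, left of the mixer. Origin: centre of underside.
- beaker: Bystander: empty glass beaker 70 mm across, 85 mm tall, right of the mixer. Origin: centre of underside.
Not all that is in view belongs to the job. What is shaped like the vial0 but green is not meant.

How it is judged:
At the end, for the whole second after the job is handed in: All four caps within 2 mm of home; carrier less than 3 mm from each jaw's face, square to the mixer and flat within 0.05 rad, at rest (under 0.02 m/s); each vial in the carrier: within 0.12 rad of upright, within 42 mm of its centre, less than 10 mm above its underside (value of joint each of cap0, cap1, cap2, cap3 above 0.008 m and x of carrier_near in the frame of jaw_face below 0.003 m and x of fixed_face in the frame of carrier_far below 0.003 m and angle between the x axis of carrier and the x axis of mixer, either way round below 0.05 rad and angle between carrier's own z axis and vertical below 0.05 rad and linear speed of carrier below 0.02 m/s and angle between each of vial0, vial1, vial2, vial3's own z axis and vertical below 0.12 rad and horizontal distance between each of vial0, vial1, vial2, vial3 and carrier below 0.042 m and z of each of vial0, vial1, vial2, vial3 in the frame of carrier below 0.01 m); the robot touches nothing.
It fails at once if the spare vial is shifted by more than 30 mm (distance of spare_vial from where it was at the start of the episode above 0.03 m).
It fails at once if the loose cap is shifted by more than 30 mm (distance of loose_cap from where it was at the start of the episode above 0.03 m).
It fails at once if the reagent bottle is shifted by more than 30 mm (distance of reagent from where it was at the start of the episode above 0.03 m).
It fails at once if the beaker is shifted by more than 30 mm (distance of beaker from where it was at the start of the episode above 0.03 m).
It also fails if it takes over 43 s, if anything falls off the work surface, if the arm or the gripper's body presses on something with over 40 N, if the wrist force passes 120 N, or if a joint passes its speed limit or range.

## Robot

A 6-joint arm with a two-finger parallel gripper is mounted at the origin on the work surface. World frame = base frame: x ahead of the robot, y to its left, z up, the work surface at z = 0. Lengths are in m, angles in rad, forces in N, time in s.
With the tool pointing down it reaches from about 0.25 to 0.725 m from the base axis. Payload 4 kg.
Tool frame: the origin (TCP) lies on the centre line of the jaws, within the pads' length; the fingertips stand 17 mm ahead of it and the grasp point (between the pads) lies 2 mm behind it; z points along the fingers, y is the line along which they close (so a half turn about z gives the same grasp; the last joint's range is limited). The gripper opens to 85 mm and grips with 20 to 120 N. Pads are 22 mm wide; open, the fingers measure 114 mm over their backs; the gripper's body (76 mm by 85 mm) begins 54 mm behind the grasp point. The pads swing forward as they close: fully open they stand 13 mm farther back than shut.
Start: joints at [-1.267, 0.241, 0.005, 1.335, 0, 1.571], TCP at [0.15, -0.477, 0.248] pointing down, gripper open.
Joint ranges: [-2.72, 2.72], [-1.05, 1.87], [-1.09, 1.28], [-1.99, 2.15], [-1.42, 1.44], [-3.14, 3.14]. Speed limits (rad/s): [2.79, 2.79, 3.14, 3.14, 3.14, 3.14].

## Interface

Orientations are given as a unit quaternion [x, y, z, w].
In Python, from workcell import get_obs, imaging, order gives the robot as it stands.
- The arm moves only by the tool apply_moves, never from a script. Its argument "targets" is a list that holds one entry, the list of rows, each a list of 5 numbers: the shift along the world's x, y, z in units of 40 mm (1.0 is 40 mm), then the turn about the world's z in degrees, then the gripper command: -1 is shut, 1 is fully open, values between are in proportion. In form: [[[dx, dy, dz, turn, fingers], ...]]. A call has 1 to 8 rows; each row shifts and turns the commanded pose from where the row before left it; what a row does not reach is not made up. A row lasts 1/12 s, in which the tool goes at most 41.7 mm and 7.16 degrees, less where a joint would pass 70% of its speed; a pose out of reach is approached as far as the arm can. A call is refused whole if a number of a shift passes 1 or a number of a turn 7.16, either way. A call with a gripper value outside its range is refused whole. The fingers move at their own pace and stop on an object; the grip force is fixed at half the most. Time passes only in rows, so rows that do not move let the fingers close. It gives the time, the measured TCP pose, the force, the opening and the grip force at its end, in the units of the state.
- get_obs(): the state, without advancing time (a new reading comes with each control period).
- imaging.camera(name): name is "scene" or "top" or "wrist"; returns (picture, depth): 384x512x3 uint8, blue, green, red; 384x512 float32, m along the optical axis (not along the pixel's ray), 0 where there is no reading.
- imaging.get_calibration(name): a dict with "camera_matrix" (3x3 intrinsics, pixels), "k1" (the pictures are not rectified: a ray, as slopes to the right and down, at radius r is drawn at 1 + k1 r^2 times it, then the intrinsics apply), "eye" and "rotation" of the camera in the world; the wrist camera has in their place "hand_eye" (4x4, takes a point from camera to tool coordinates, whose origin is the TCP and whose axes are the flange's). Camera axes: x right, y down, z forward; pixel columns grow to the right and rows downward; lengths in m; the calibration is good to about 2 mm. A picture is of the moment at which its call begins: read the wrist's pose just before it. get_calibration takes no time and is no camera call.
- order.job_done(): hands the job in; it is judged then, once.
The state is a dict: "clock": time; "joint_pos": joint angles; "joint_vel": joint speeds; "tau": joint torques, N m; "eef_pos": TCP position; "tool_rot": TCP orientation; "ft_force": force on the tool from outside, world axes, zero at the start; "ft_torque": the same for the moment, N m; "grip_width": finger opening in m; "grasp_force": force on a finger pad.
Only numpy, scipy, OpenCV 4.12 (cv2) and the standard library are available. Lean on these libraries where they do the work, as an engineer would, in place of code of your own. Each camera call takes 0.05 s, during which the arm holds its last target. There are 200 camera calls.

## Working session

There is one attempt and no reset: what is moved stays moved. The work goes in short steps, Python scripts to look and compute and a tool call to move; the robot and the scene stay as the last step left them, time stands still between calls to the robot, and variables do not carry over. Pictures are saved under pics/ and viewed, at most 10 in all, crops included, and the job is handed in when it is done.

Besides the shell and the picture viewer there is one more tool, called after ">>>" in YAML: its name, and indented under it one key for each argument. apply_moves: Moves the arm, as the interface text tells. Its arguments: {"type":"object","properties":{"targets":{"type":"array","items":{"type":"array","items":{"type":"array","items":{"type":"number"}}}}},"required":["targets"]}

```bash
mkdir -p pics; python3 - <<'E'
from workcell import get_obs, imaging
import cv2,numpy as np
for n in ("scene","top"):
    p,d=imaging.camera(n); cv2.imwrite(f"pics/{n}0.png",p); np.savez(f"{n}0.npz",p=p,d=d)
    c=imaging.get_calibration(n); print(n,{k:np.round(v,4).tolist() for k,v in c.items()})
print(get_obs())
E
```

```text
scene {'camera_matrix': [[379.9389, 0.0, 250.2889], [0.0, 379.9389, 201.4802], [0.0, 0.0, 1.0]], 'k1': -0.0463, 'eye': [0.8537, -0.3643, 0.7677], 'rotation': [0.9201, 0.2507, -0.0738, -0.2918]}
top {'camera_matrix': [[479.9812, 0.0, 255.7697], [0.0, 479.9812, 197.051], [0.0, 0.0, 1.0]], 'k1': -0.0646, 'eye': [0.5728, 0.04, 1.2308], 'rotation': [-0.7013, 0.7123, -0.0217, 0.0184]}
{'clock': 0.1, 'joint_pos': array([-1.26700823e+00,  2.41389597e-01,  3.83489715e-03,  1.33521377e+00,
        1.25403284e-05,  1.57077581e+00]), 'joint_vel': array([ 0.00124967, -0.00250979,  0.00291643,  0.00023397, -0.00062253,
        0.00149629]), 'tau': array([-5.10485079e-04, -3.73138726e+01,  2.53010345e+01,  1.08510713e-02,
        1.00986406e-05,  2.87795835e-06]), 'eef_pos': array([ 0.14940737, -0.47657911,  0.24746683]), 'tool_rot': array([ 9.88484229e-01,  1.51320706e-01, -1.42995260e-04, -9.75669149e-04]), 'ft_force': array([-0.05350205,  0.70488654, -0.05402921]), 'ft_torque': array([ 0.01000626, -0.02263174, -0.05361785]), 'grasp_force': 0.0, 'grip_width': 0.08523447682205577}
```

View pics/scene0.png

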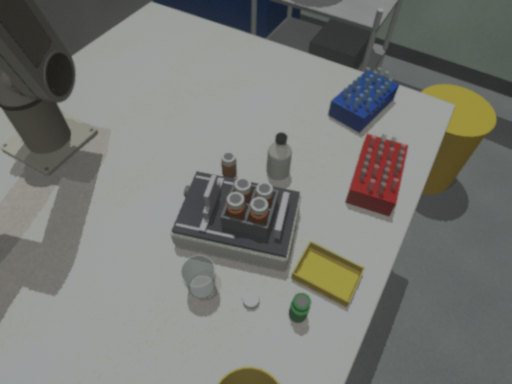

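View pics/top0.png

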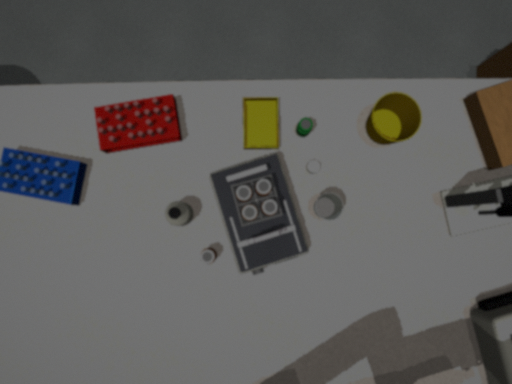

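The scene view shows the mixer at about (238,215). The four amber vials with white caps are at (243,186), (264,190), (235,202) and (259,207). The sliding jaw with its tab is at (210,195) and the fixed jaw at (283,213).

Lookalikes in the scene view:
- Spare vial at (229,165): on the bench, not in the carrier.
- Green vial at (300,307): wrong colour.
- Loose cap at (251,300): on the bench.

In the top view the carrier caps are at (244,192), (264,186), (250,212) and (270,207). I choose those four, and next I measure and take a close crop.

```bash
cat > h.py <<'E'
import numpy as np,cv2
from scipy.spatial.transform import Rotation as R
from workcell import get_obs, imaging
def cam(n,obs=None):
    c=imaging.get_calibration(n); K=np.array(c["camera_matrix"])
    if "eye" in c: return K,c["k1"],np.array(c["eye"]),R.from_quat(c["rotation"]).as_matrix() if np.size(c["rotation"])==4 else np.array(c["rotation"])
    H=np.array(c["hand_eye"]); T=R.from_quat(obs["tool_rot"]).as_matrix()
    return K,c["k1"],obs["eef_pos"]+T@H[:3,3],T@H[:3,:3]
def slopes(C,uv):
    return cv2.undistortPoints(np.array(uv,float).reshape(-1,1,2),C[0],np.array([C[1],0,0,0])).reshape(-1,2)
def plane(C,uv,z):
    s=slopes(C,uv); d=np.c_[s,np.ones(len(s))]@C[3].T
    return C[2]+d*((z-C[2][2])/d[:,2])[:,None]
def cloud(C,d):
    v,u=np.indices(d.shape); s=slopes(C,np.c_[u.ravel(),v.ravel()])
    P=(np.c_[s,np.ones(len(s))]*d.ravel()[:,None])@C[3].T+C[2]
    P[d.ravel()==0]=np.nan
    return P.reshape(*d.shape,3)
def proj(C,P):
    q=(np.atleast_2d(P)-C[2])@C[3]; s=q[:,:2]/q[:,2:]; s=s*(1+C[1]*(s**2).sum(1))[:,None]
    return s@C[0][:2,:2].T+C[0][:2,2]
E
python3 - <<'E'
from h import *
f=np.load("top0.npz");p,d=f["p"],f["d"];C=cam("top")
P=cloud(C,d);x,y,z=np.moveaxis(P,2,0)
roi=np.zeros(d.shape,bool);roi[140:285,195:325]=1
print("bench z",np.nanmedian(z[280:320,100:200]),"std",np.nanstd(z[280:320,100:200]))
g=cv2.cvtColor(p,cv2.COLOR_BGR2GRAY)
m=((z>0.05)&roi).astype(np.uint8)
n,l,st,ce=cv2.connectedComponentsWithStats(m);k=1+np.argmax(st[1:,4]);ys,xs=np.nonzero(l==k)
r=cv2.minAreaRect(P[ys,xs,:2].astype(np.float32));print("housing",r,np.nanmedian(z[(l==k)]))
dk=(l==k)&(abs(z-.07)<.012)&(g<100);print("plate z",np.nanmedian(z[dk]))
for lo,hi in((.125,.165),):
  n,l2,st2,_=cv2.connectedComponentsWithStats(((l==k)&(z>lo)&(z<hi)).astype(np.uint8))
  for i in range(1,n):
    if st2[i,4]>12:
      q=P[l2==i]; print(st2[i],np.round(np.median(q,0),4),cv2.minAreaRect(q[:,:2].astype(np.float32)),np.round(np.percentile(q[:,2],[50,90]),4))
s=np.load("scene0.npz")["p"]
a=cv2.resize(s[165:260,165:310],None,fx=5,fy=5,interpolation=cv2.INTER_CUBIC)[:,:725]
cv2.imwrite("pics/crop_s.png",np.clip(a*1.4,0,255).astype(np.uint8))
b=cv2.resize(p[145:280,200:320],None,fx=4.4,fy=4.4,interpolation=cv2.INTER_CUBIC)
cv2.imwrite("pics/crop_t.png",np.clip(b*1.6,0,255).astype(np.uint8))
E
```

```text
bench z -8.561842657694996e-05 std 0.002370145744390109
housing ((0.596407413482666, 0.02751012146472931), (0.2694408595561981, 0.18031606078147888), 16.7417049407959) 0.07144828576670204
plate z 0.07035183168785775
[255 179  16  17 201] [0.6565 0.0178 0.1505] ((0.6573818922042847, 0.018874894827604294), (0.033845990896224976, 0.035058632493019104), 89.08654022216797) [0.1505 0.1536]
[235 186  17  16 192] [0.6443 0.0633 0.1412] ((0.644817054271698, 0.06346644461154938), (0.034256044775247574, 0.03502386063337326), 25.60205078125) [0.1412 0.1444]
[261 200  16  16 190] [0.6111 0.005  0.1506] ((0.6103939414024353, 0.005956287495791912), (0.03357888013124466, 0.03340549394488335), 88.35562133789062) [0.1506 0.1535]
[241 205  17  16 187] [0.6006 0.0505 0.1411] ((0.5994095206260681, 0.05075804144144058), (0.034423477947711945, 0.03476261347532272), 19.019458770751953) [0.1411 0.144 ]
[254 231  26  12 142] [0.5448 0.0127 0.1416] ((0.544725239276886, 0.01218734122812748), (0.011987867765128613, 0.05884027108550072), 16.92020034790039) [0.1416 0.1441]
```

View pics/crop_s.png

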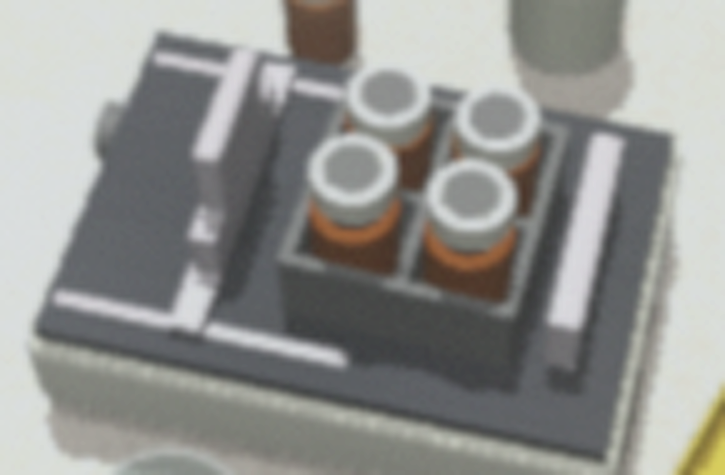

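View pics/crop_t.png

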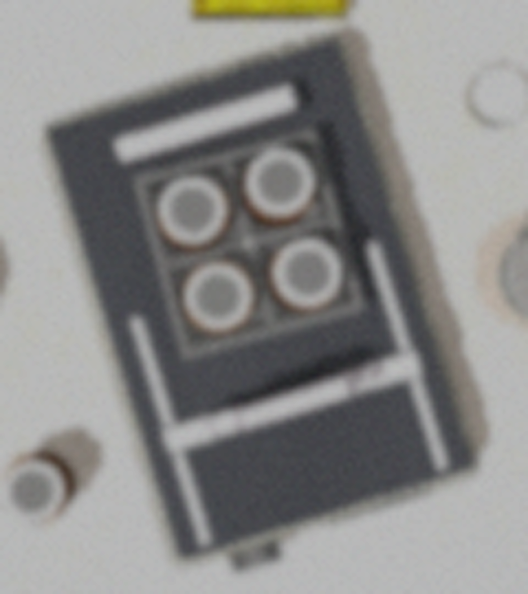

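The close crops confirm the choice: four amber capped vials sit in the grey carrier. The right-hand (-y) pair, at (280,183) and (307,271) in the top crop, stands proud. Their depth tops are 0.1505 against 0.141 for the home pair, which matches the given 148–151 and 141 mm. Mixer yaw is about 16.8°, and the tool's yaw is already about 17.4°. Next I press the far cap at (0.657, 0.018).

>>> apply_moves:
  targets:
    - [[0.7,0.69,0,0,-1],[0.7,0.69,0,0,-1],[0.7,0.69,0,0,-1],[0.7,0.69,0,0,-1],[0.7,0.69,0,0,-1],[0.7,0.69,0,0,-1],[0.7,0.69,0,0,-1],[0.7,0.69,0,0,-1]]

```text
clock: 0.77
eef_pos: [0.3743, -0.2545, 0.2481]
tool_rot: [0.988, 0.151, -0.0, -0.0]
ft_force: [-0.4, -0.3, 0.9]
grip_width: 0.0002
grasp_force: 0.0
```

>>> apply_moves:
  targets:
    - [[0.7,0.69,0,0,-1],[0.7,0.69,0,0,-1],[0.7,0.69,0,0,-1],[0.7,0.69,0,0,-1],[0.7,0.69,0,0,-1],[0.7,0.69,0,0,-1],[0.7,0.69,0,0,-1],[0.7,0.69,0,0,-1]]

```text
clock: 1.43
eef_pos: [0.5984, -0.0338, 0.2477]
tool_rot: [0.988, 0.151, -0.001, -0.0]
ft_force: [-0.3, -0.3, 0.5]
grip_width: 0.0001
grasp_force: 0.0
```

>>> apply_moves:
  targets:
    - [[0.7,0.69,0,0,-1],[0.7,0.69,0,0,-1],[0,0,0,0,-1],[0,0,0,0,-1]]

```text
clock: 1.77
eef_pos: [0.6541, 0.0217, 0.2454]
tool_rot: [0.988, 0.153, -0.002, -0.0]
ft_force: [0.1, -0.1, -1.1]
grip_width: 0.0003
grasp_force: 0.0
```

```bash
python3 - <<'E'
from h import *
o=get_obs(); p,d=imaging.camera("wrist"); C=cam("wrist",o); cv2.imwrite("pics/w1.png",p)
P=cloud(C,d); z=P[...,2]
n,l,st,_=cv2.connectedComponentsWithStats(((z>.125)&(z<.165)).astype(np.uint8))
for i in range(1,n):
  if st[i,4]>300:
    ys,xs=np.nonzero(l==i); q=P[l==i]; print(st[i],np.round(np.median(q,0),4),cv2.minAreaRect(q[:,:2].astype(np.float32)))
print(o["eef_pos"],C[2])
E
```

```text
[ 173  162   52   51 1957] [0.6465 0.0626 0.1409] ((0.6444268822669983, 0.0632643774151802), (0.03465177118778229, 0.03483755141496658), 39.22770690917969)
[ 239  164   50   56 2116] [0.6596 0.0185 0.1503] ((0.6569758653640747, 0.017622070387005806), (0.034242622554302216, 0.034771714359521866), 88.41934204101562)
[ 176  219   49   49 1750] [0.6033 0.0504 0.1408] ((0.5994049906730652, 0.05085795372724533), (0.03425588458776474, 0.03498433157801628), 62.57680130004883)
[238 224  46  26 422] [0.6246 0.0063 0.1407] ((0.618497371673584, 0.006814837455749512), (0.01792314276099205, 0.03552469611167908), 15.938173294067383)
[0.65407082 0.02171768 0.2454459 ] [0.72919263 0.04517195 0.37056945]
```

View pics/w1.png

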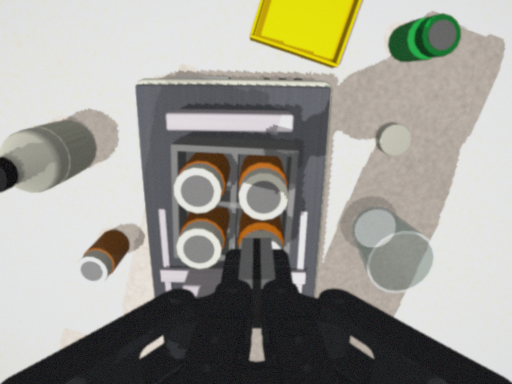

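The wrist view shows the far proud cap at (263,191), and the fingertips are visible at (258,245). Its position agrees with the top view to within 1 mm.

>>> apply_moves:
  targets:
    - [[0.07,-0.1,-0.5,0,-1],[0,0,-0.6,0,-1],[0,0,-0.6,0,-1],[0,0,-0.15,0,-1],[0,0,-0.1,0,-1],[0,0,0,0,-1]]

```text
clock: 2.32
eef_pos: [0.6557, 0.0147, 0.1706]
tool_rot: [0.989, 0.151, -0.0, -0.0]
ft_force: [0.8, 0.0, 0.4]
grip_width: 0.0
grasp_force: 0.0
```

>>> apply_moves:
  targets:
    - [[0.02,0.06,-0.05,0,-1],[0,0,-0.05,0,-1],[0,0,-0.05,0,-1],[0,0,-0.05,0,-1]]

```text
clock: 2.65
eef_pos: [0.6584, 0.0182, 0.1652]
tool_rot: [0.988, 0.151, 0.002, 0.0]
ft_force: [-2.0, -0.8, 8.4]
grip_width: -0.0001
grasp_force: 4.0
```

>>> apply_moves:
  targets:
    - [[0,0,-0.05,0,-1],[0,0,-0.05,0,-1]]

```text
clock: 2.82
eef_pos: [0.6584, 0.0183, 0.1615]
tool_rot: [0.988, 0.151, 0.002, 0.0]
ft_force: [-3.2, -1.0, 7.5]
grip_width: 0.0001
grasp_force: 4.0
```

>>> apply_moves:
  targets:
    - [[0,0,-0.05,0,-1],[0,0,-0.05,0,-1]]

```text
clock: 2.98
eef_pos: [0.6585, 0.0182, 0.1579]
tool_rot: [0.988, 0.151, 0.003, 0.0]
ft_force: [-3.9, -0.8, 22.9]
grip_width: -0.0004
grasp_force: 11.9
```

>>> apply_moves:
  targets:
    - [[0,0,-0.025,0,-1]]

```text
clock: 3.07
eef_pos: [0.6588, 0.0182, 0.158]
tool_rot: [0.988, 0.151, 0.003, 0.0]
ft_force: [-4.8, -0.2, 16.9]
grip_width: -0.0001
grasp_force: 8.5
```

The force stepped up at TCP z 0.158, so the tip is at 0.141 and the cap is home. Next is the near proud cap at (0.6105, 0.0055).

>>> apply_moves:
  targets:
    - [[0,0,0.4,0,-1],[0,0,0.4,0,-1],[-0.6,-0.16,0,0,-1],[-0.6,-0.16,0,0,-1],[0,0,0,0,-1],[0,0,0,0,-1]]

```text
clock: 3.57
eef_pos: [0.6085, 0.0051, 0.1862]
tool_rot: [0.989, 0.151, 0.0, 0.0]
ft_force: [1.4, -0.6, 0.7]
grip_width: -0.0001
grasp_force: 0.0
```

```bash
cat > m.py <<'E'
from h import *
o=get_obs(); p,d=imaging.camera("wrist"); C=cam("wrist",o); np.savez("w.npz",p=p,d=d)
t,dt=imaging.camera("top")
for nm,C,d in(("wrist",C,d),("top",cam("top"),dt)):
  P=cloud(C,d); z=P[...,2]
  n,l,st,_=cv2.connectedComponentsWithStats(((z>.125)&(z<.165)).astype(np.uint8))
  for i in range(1,n):
    if st[i,4]>(300 if nm=="wrist" else 60):
      q=P[l==i]; r=cv2.minAreaRect(q[:,:2].astype(np.float32)); print(nm,st[i],np.round(np.median(q,0),4),np.round(r[0],4),np.round(r[1],3),round(r[2],1))
print(o["eef_pos"],o["ft_force"])
E
python3 m.py
```

```text
wrist [ 136   99   73   71 3774] [0.6455 0.0619 0.1409] [0.6441 0.0626] [0.035 0.034] 84.9
wrist [ 227  100   69   72 3680] [0.658  0.0181 0.141 ] [0.6573 0.0177] [0.035 0.036] 59.8
wrist [ 142  182   67   67 3271] [0.6024 0.0497 0.1408] [0.5992 0.0503] [0.035 0.034] 60.8
wrist [ 226  189   66   62 2731] [0.6171 0.007  0.1503] [0.6141 0.0057] [0.027 0.035] 16.0
top [236 186   9  16 115] [0.6443 0.068  0.1418] [0.6438 0.0704] [0.019 0.034] 88.7
top [462 192  11  14  86] [ 0.6233 -0.4519  0.1457] [ 0.623  -0.4522] [0.029 0.009] 5.0
top [168 207  12  13 115] [0.6015 0.2247 0.1304] [0.6015 0.2242] [0.025 0.028] 87.6
top [491 312  21  72 938] [ 0.299  -0.5342  0.1372] [ 0.2773 -0.5274] [0.049 0.164] 87.2
[0.6084641  0.00511693 0.18620469] [ 1.37719006 -0.59056355  0.7130654 ]
```

>>> apply_moves:
  targets:
    - [[0.05,0,-0.25,0,-1],[0,0,-0.15,0,-1],[0,0,-0.05,0,-1],[0,0,-0.05,0,-1],[0,0,-0.05,0,-1]]

```text
clock: 4.08
eef_pos: [0.6123, 0.0055, 0.1642]
tool_rot: [0.988, 0.151, 0.001, 0.0]
ft_force: [-1.6, -0.1, 7.8]
grip_width: -0.0003
grasp_force: 4.0
```

>>> apply_moves:
  targets:
    - [[0,0,-0.05,0,-1],[0,0,-0.05,0,-1]]

```text
clock: 4.25
eef_pos: [0.6123, 0.0055, 0.1605]
tool_rot: [0.988, 0.151, 0.001, 0.0]
ft_force: [-0.8, 0.1, 8.5]
grip_width: -0.0002
grasp_force: 4.0
```

>>> apply_moves:
  targets:
    - [[0,0,-0.05,0,-1],[0,0,-0.025,0,-1]]

```text
clock: 4.42
eef_pos: [0.6125, 0.0055, 0.158]
tool_rot: [0.988, 0.151, 0.002, 0.0]
ft_force: [-2.0, -0.1, 15.0]
grip_width: -0.0
grasp_force: 7.2
```

>>> apply_moves:
  targets:
    - [[0,0,-0.015,0,-1]]

```text
clock: 4.5
eef_pos: [0.6125, 0.0055, 0.158]
tool_rot: [0.988, 0.151, 0.002, 0.0]
ft_force: [-2.7, 0.3, 15.1]
grip_width: -0.0
grasp_force: 7.4
```

Both caps are home. Now I go up and back behind the jaw tab, whose back face is at about (0.539, 0.011). The target is TCP (0.515, 0.0035).

>>> apply_moves:
  targets:
    - [[0,0,0.6,0,-1],[0,0,0.6,0,-1],[-0.6,0,0.2,0,-1],[-0.6,0,0,0,-1],[-0.6,0,0,0,-1],[-0.6,-0.05,0,0,-1],[0,0,0,0,-1]]

```text
clock: 5.08
eef_pos: [0.5105, 0.0032, 0.2107]
tool_rot: [0.988, 0.151, -0.003, -0.0]
ft_force: [-0.2, -0.0, -0.5]
grip_width: -0.0002
grasp_force: 0.0
```

```bash
python3 m.py; python3 - <<'E'
from h import *
f=np.load("w.npz"); C=cam("wrist",get_obs()); P=cloud(C,f["d"]);z=P[...,2];p=f["p"];g=p.min(2)
cv2.imwrite("pics/w2.png",p)
n,l,st,_=cv2.connectedComponentsWithStats(((z>.095)&(z<.118)&(g>120)).astype(np.uint8))
for i in range(1,n):
  if st[i,4]>200:
    q=P[l==i]; r=cv2.minAreaRect(q[:,:2].astype(np.float32)); print(st[i],np.round(np.median(q,0),4),r)
E
```

```text
wrist [ 190    9   66   69 3389] [0.5988 0.0501 0.141 ] [0.5987 0.0501] [0.035 0.034] 63.7
wrist [ 276   15   65   67 3374] [0.6098 0.005  0.141 ] [0.61   0.0043] [0.035 0.035] 53.0
wrist [ 209  143  101   26 2371] [0.5448 0.0122 0.1413] [0.5435 0.0117] [0.012 0.06 ] 16.6
top [255 180  16  16 193] [0.6571 0.0178 0.1413] [0.6567 0.0186] [0.034 0.035] 0.9
top [236 185  16  17 191] [0.6443 0.0633 0.1414] [0.6446 0.0627] [0.035 0.034] 25.5
top [463 192  10  14  85] [ 0.6231 -0.4521  0.1462] [ 0.6231 -0.4525] [0.029 0.011] 4.5
top [261 200  16  16 189] [0.6114 0.0049 0.1415] [0.6112 0.0049] [0.034 0.034] 11.8
top [241 205  16  16 194] [0.5988 0.0505 0.1411] [0.6001 0.0517] [0.035 0.035] 89.1
top [168 208  12  12 114] [0.6016 0.2248 0.13  ] [0.6007 0.2242] [0.026 0.026] 2.2
top [490 312  22  72 945] [ 0.2988 -0.5342  0.1371] [ 0.2772 -0.5274] [0.047 0.165] 88.1
[0.51046045 0.00323573 0.21071227] [-0.2063676  -0.02720801 -0.5397036 ]
[ 184    0  158   96 2184] [0.5924 0.0311 0.111 ] ((0.6095902919769287, 0.028231561183929443), (0.05265802890062332, 0.10046479105949402), 14.087932586669922)
[ 196    0  141   23 1098] [0.6335 0.0328 0.106 ] ((0.6322042346000671, 0.033456090837717056), (0.013065987266600132, 0.08834761381149292), 16.16862678527832)
[338   0  10  34 222] [ 0.6444 -0.012   0.1113] ((0.6429053544998169, -0.01219472847878933), (0.01936260424554348, 0.004985959734767675), 14.795374870300293)
[194 135  24  19 308] [0.5388 0.0486 0.1045] ((0.5380331873893738, 0.04737672582268715), (0.01143602468073368, 0.016620777547359467), 16.59442138671875)
[302 139  22  15 257] [ 0.5608 -0.0247  0.1046] ((0.559816837310791, -0.02384330704808235), (0.010035503655672073, 0.015526610426604748), 16.920454025268555)
```

View pics/w2.png

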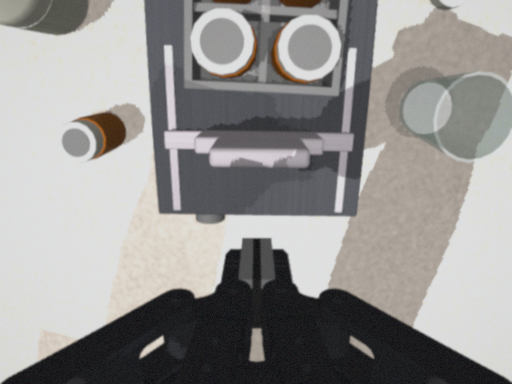

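The wrist view shows all caps seated. The tab is at (260,157), with the closed fingertips behind it at (257,245), about 17 mm clear and centred. I lower them, then push along (0.957, 0.290).

>>> apply_moves:
  targets:
    - [[0,0,-0.5,0,-1],[0,0,-0.5,0,-1],[0,0,-0.5,0,-1],[0,0,-0.5,0,-1],[0,0,0,0,-1]]

```text
clock: 5.6
eef_pos: [0.5135, 0.0034, 0.1274]
tool_rot: [0.988, 0.151, -0.004, -0.001]
ft_force: [-0.9, 0.2, -0.7]
grip_width: 0.0003
grasp_force: 0.0
```

>>> apply_moves:
  targets:
    - [[0.19,0.06,0,0,-1],[0.1,0.03,0,0,-1],[0.1,0.03,0,0,-1],[0.05,0.015,0,0,-1],[0.05,0.015,0,0,-1]]

```text
clock: 6.02
eef_pos: [0.5354, 0.0092, 0.1325]
tool_rot: [0.988, 0.151, 0.0, 0.0]
ft_force: [-2.8, -1.1, 0.8]
grip_width: 0.0
grasp_force: 1.3
```

>>> apply_moves:
  targets:
    - [[0.1,0.03,0,0,-1],[0.1,0.03,0,0,-1],[0.1,0.03,0,0,-1],[0.1,0.03,0,0,-1],[0.1,0.03,0,0,-1],[0.1,0.03,0,0,-1]]

```text
clock: 6.52
eef_pos: [0.5587, 0.0164, 0.1318]
tool_rot: [0.988, 0.151, -0.001, 0.0]
ft_force: [-4.9, -1.8, 3.5]
grip_width: 0.0
grasp_force: 2.6
```

```bash
python3 m.py; python3 - <<'E'
from h import *
f=np.load("w.npz"); cv2.imwrite("pics/w3.png",f["p"])
E
```

```text
wrist [ 139    0  112   82 7259] [0.6414 0.0625 0.1411] [0.6399 0.0625] [0.026 0.036] 19.3
wrist [ 280    0  112   82 7336] [0.6549 0.0194 0.141 ] [0.6541 0.0189] [0.026 0.035] 13.4
wrist [ 150  110  100  101 7506] [0.6019 0.0506 0.141 ] [0.6001 0.051 ] [0.035 0.035] 74.2
wrist [ 277  115  101  100 7454] [0.6138 0.0069 0.141 ] [0.6127 0.0053] [0.035 0.035] 75.3
wrist [  157   218   204   133 10635] [0.5726 0.019  0.1418] [0.5641 0.0172] [0.036 0.066] 16.1
top [254 179  16  16 192] [0.6595 0.02   0.1412] [0.6592 0.0208] [0.035 0.034] 89.1
top [235 185  16  16 194] [0.6454 0.0655 0.1411] [0.6457 0.0656] [0.034 0.034] 10.4
top [463 193  11  13  85] [ 0.6231 -0.4515  0.1463] [ 0.6227 -0.4528] [0.028 0.009] 5.1
top [262 199  14   6  64] [0.623  0.0068 0.1418] [0.624  0.0057] [0.03  0.012] 89.8
top [168 207  12  13 116] [0.6015 0.2248 0.1301] [0.6021 0.2242] [0.027 0.026] 12.3
top [490 312  22  72 939] [ 0.2989 -0.5343  0.1367] [ 0.2764 -0.5273] [0.049 0.166] 87.6
[0.55866811 0.01639966 0.13180496] [-4.93626761 -1.76211423  3.50595401]
```

View pics/w3.png

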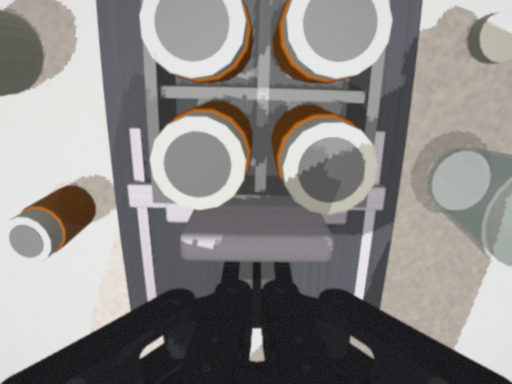

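The tab, at (257,228) in the wrist view, has moved about 28 mm. The jaw is against the carrier and about 13 mm of travel remains. I keep pushing, slower.

>>> apply_moves:
  targets:
    - [[0.06,0.018,0,0,-1],[0.06,0.018,0,0,-1],[0.06,0.018,0,0,-1],[0.05,0.015,0,0,-1]]

```text
clock: 6.95
eef_pos: [0.567, 0.019, 0.1315]
tool_rot: [0.989, 0.151, -0.001, 0.0]
ft_force: [-4.8, -1.9, 3.8]
grip_width: 0.0003
grasp_force: 2.9
```

>>> apply_moves:
  targets:
    - [[0.05,0.015,0,0,-1],[0.04,0.012,0,0,-1]]

```text
clock: 7.12
eef_pos: [0.5683, 0.0194, 0.1314]
tool_rot: [0.989, 0.151, -0.004, 0.001]
ft_force: [-15.0, -4.7, 11.4]
grip_width: 0.0002
grasp_force: 7.9
```

>>> apply_moves:
  targets:
    - [[0.03,0.009,0,0,-1],[0.02,0.006,0,0,-1],[0,0,0,0,-1]]

```text
clock: 7.37
eef_pos: [0.5683, 0.0194, 0.1315]
tool_rot: [0.989, 0.151, -0.005, 0.001]
ft_force: [-15.7, -5.8, 12.3]
grip_width: 0.0002
grasp_force: 8.7
```

The force climbed to about 17 N with no further motion, so the carrier is clamped. I back off, rise and check.

>>> apply_moves:
  targets:
    - [[-0.3,-0.09,0,0,-1],[-0.6,-0.18,0,0,-1],[-0.3,-0.09,0.6,0,-1],[-0.3,-0.09,0.8,0,-1],[-0.4,0,0.8,0,-1],[-0.6,0,0.6,0,-1],[-0.6,0,0,0,-1],[0,0,0,0,-1]]

```text
clock: 8.03
eef_pos: [0.4476, 0.0034, 0.2458]
tool_rot: [0.988, 0.151, 0.002, -0.0]
ft_force: [-1.6, 0.5, -0.5]
grip_width: -0.0001
grasp_force: 0.0
```

```bash
python3 m.py; python3 - <<'E'
from h import *
t,d=imaging.camera("top");cv2.imwrite("pics/t2.png",np.clip(cv2.resize(t[145:280,200:320],None,fx=4.4,fy=4.4,interpolation=cv2.INTER_CUBIC)*1.6,0,255).astype(np.uint8))
s,_=imaging.camera("scene");cv2.imwrite("pics/s2.png",np.clip(cv2.resize(s[165:260,165:310],None,fx=5,fy=5,interpolation=cv2.INTER_CUBIC)*1.4,0,255).astype(np.uint8))
E
```

```text
top [253 175  16  16 192] [0.6685 0.0241 0.1412] [0.6684 0.0231] [0.034 0.034] 88.9
top [233 181  17  17 193] [0.6536 0.0678 0.141 ] [0.6539 0.0679] [0.034 0.034] 63.3
top [463 193  10  13  84] [ 0.6228 -0.4515  0.1444] [ 0.6222 -0.4526] [0.028 0.006] 12.9
top [260 195  16  16 191] [0.6228 0.0089 0.1411] [0.622  0.0076] [0.035 0.034] 89.2
top [240 201  16  16 192] [0.61   0.0546 0.1413] [0.6105 0.0538] [0.034 0.034] 43.9
top [168 207  12  13 112] [0.6015 0.2249 0.1299] [0.602  0.2247] [0.026 0.027] 13.5
top [248 213  26  12 138] [0.5848 0.0234 0.1419] [0.5853 0.0244] [0.012 0.059] 16.4
top [490 312  22  72 935] [ 0.2988 -0.5343  0.1369] [ 0.2767 -0.5271] [0.048 0.166] 87.7
[0.44764493 0.0033977  0.2458058 ] [-1.55114389  0.45894626 -0.50853879]
```

View pics/t2.png

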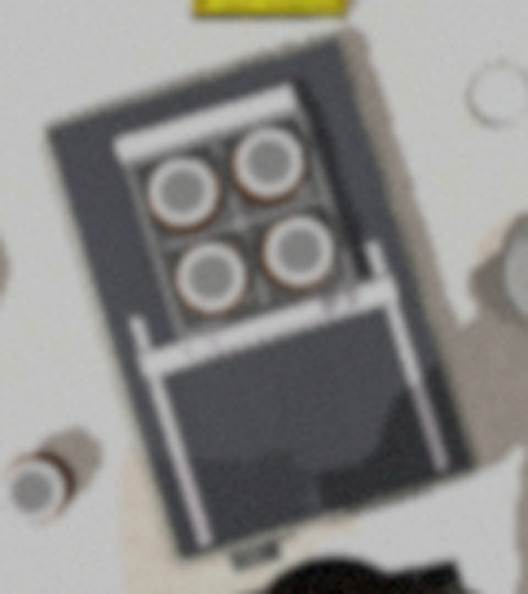

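View pics/s2.png

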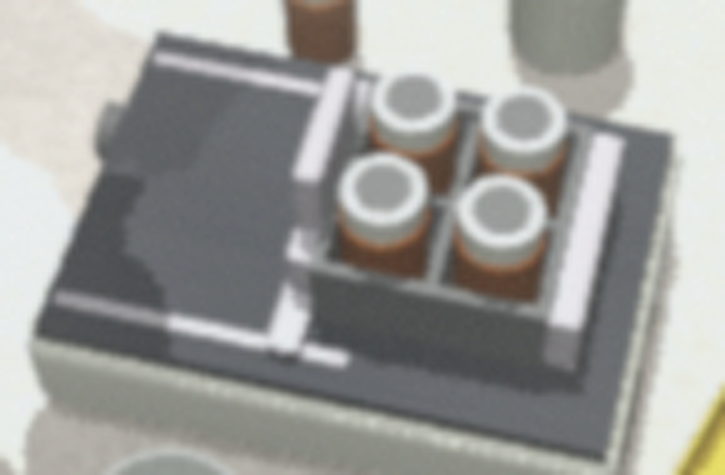

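Both views show the carrier clamped between the jaws, with the tab at (270,330) and the fixed jaw at (205,122) in the top crop. The jaw travelled 41.4 mm against the expected 42, all four caps are at 0.141, the vials are upright and the bystanders are in place.

```bash
python3 -c "
from workcell import order
print(order.job_done())"
```

```text
the job is handed in; nothing more can be done
None
```

I handed the job in at about 8 s of robot time: the two proud caps are pressed home (all four tops measure 141 mm), the carrier is clamped between the jaws (the push stalled at about 17 N), and the hand-in returned no verdict.

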